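# Reverse the two-ended optic arm on a motorised stage

## Task

The beam block is needed where the mirror now stands. First put the drive's toggle at its centre off position and leave it there; then slide the keeper back, lift the two-ended arm off its pivot pin by the bar, turn it end for end and refit it fully down on the pin between the dogs, and push the keeper fully home over the bar again. Set the arm down gently, do not touch the mirror or its mount, and leave the things round about where they are.

Things in the scene. Friction and masses are not known exactly. Their poses are not given: they have to be found in the camera images.
- jog_box: Grey jog control box, 82x64x44 mm, fixed, with one toggle lever on its top. Origin: centre of the underside; x points to its back (away from the robot), y to its left. The lever's pivot is at x = -8, y = 0, z = 48 mm in this frame.
- jog_toggle (a joint): Angle of the toggle lever (rad), which swings along the box's y axis. Three sprung detents: 0 upright (off), +0.42 leaning to the box's -y side, -0.42 to its +y side (drive running). The centre detent holds from -0.2 to +0.2; past that the lever snaps over to the side. About 3 N at the tip moves it. Starts near +0.42.
- toggle_tip (a point): Tip of the toggle lever, a round metal bat 10 mm across at the top, 36 mm long above its pivot; 84 mm above the table when upright.
- carriage: Aluminium carriage, 120x110x10 mm, on a fixed motorised stage (black, 100x240 mm, 36 mm high; motor, 45 mm high, at its +y end) whose screw holds it still. Origin: on the pivot pin's axis, on the plate's underside, 33 mm above the table. y runs along the stage and the seated arm; x across, keeper at the -x side (plate from x = -80 to +40 mm).
- pin_foot (a point): Foot of the steel pivot pin, on the top of its seat (20x56 mm), 59 mm above the table: the arm's underside rests here. The pin is 8 mm in diameter and 24 mm tall from here; its top 8 mm taper to a point of 2.4 mm. Axes as the carriage's.
- dogs (a point): Midway between the tops of the two drive dogs: steel pins of 8 mm standing at x = +-18.5, y = +36 mm in the carriage's frame, 78 mm above the table, their top 8 mm tapered. The 24 mm bar lies between them with 2.5 mm to spare each side and so cannot turn on the pin.
- keeper (a joint): Travel of the keeper (m), a flat steel tongue sliding along the carriage's x axis at y = -40 mm. 0 closed: its tip lies 2 mm above the bar, over its middle, so that the arm cannot be lifted. 0.024 fully open, drawn back in -x, 10 mm clear of the bar. Stays where it is left (1.5 N of friction).
- keeper_knob (a point): Centre of the top of the keeper's brass knob, 11 mm in diameter, 95 mm above the table; moves with the keeper. Closed, it is at x = -46, y = -40, z = 62 mm in the carriage's frame. Below it lie the tongue and its guide (x -72 to -22, y -52 to -28 mm), flat, up to 79.5 mm above the table.
- optic_arm: Loose two-ended arm, about 0.23 kg: aluminium bar 24 mm wide (x), 224 mm long (y), 10 mm thick, with a 10.2 mm through hole at its middle. Origin: the hole's centre, on the underside. A mirror stands on its +y end, a black block on its -y end; bare between them, 65 mm each way. Starts seated on the pin, mirror at the carriage's +y end.
- pivot_hole (a point): The hole's centre, on the arm's underside.
- mirror_end (a point): Foot of the mirror mount on the bar's top, 88 mm from the hole.
- block_end (a point): Foot of the black beam block (22x44x45 mm) on the bar's top, 88 mm from the hole.
- mirror_mount: The mirror in its black square mount, fixed on the arm, 28x45x45 mm; fragile, not to be touched. Origin: centre of its underside.
- vernier: Bystander: vernier caliper, 74x202x10 mm. Origin: centre of its underside.
- clamp: Bystander: black Y-shaped clamp, 27x47x8 mm. Origin: centre of its underside.
- hex_driver: Bystander: hex driver with a red handle, 199x23x25 mm. Origin: centre of its underside.

How it is judged:
On the way, in this order (a step that is already met when the one before it is completed fails the run):
1. the toggle stands at its centre off position, the arm still seated under its closed keeper (value of joint jog_toggle between -0.1 and 0.1 rad and value of joint keeper below 0.008 m and horizontal distance between pivot_hole and pin_foot below 0.004 m and z of pivot_hole in the frame of pin_foot below 0.002 m and angle between optic_arm's own z axis and vertical below 0.05 rad), for 0.2 s.
2. the keeper is drawn back clear of the bar (at least 18 mm), the arm still seated (value of joint jog_toggle between -0.1 and 0.1 rad and value of joint keeper above 0.018 m and horizontal distance between pivot_hole and pin_foot below 0.004 m and z of pivot_hole in the frame of pin_foot below 0.002 m and angle between optic_arm's own z axis and vertical below 0.05 rad), for 0.2 s.
3. the arm is lifted off the pin, its underside above the pin's tip (value of joint jog_toggle between -0.1 and 0.1 rad and z of pivot_hole in the frame of pin_foot above 0.025 m), for 0.1 s.
4. the arm is seated on the pin again, end for end, and let go, the keeper still open (value of joint jog_toggle between -0.1 and 0.1 rad and horizontal distance between pivot_hole and pin_foot below 0.004 m and z of pivot_hole in the frame of pin_foot below 0.002 m and angle between optic_arm's own z axis and vertical below 0.05 rad and y of block_end in the frame of pin_foot above 0.08 m and y of mirror_end in the frame of pin_foot below -0.08 m and value of joint keeper above 0.012 m and contact force between the fingers and optic_arm below 0.1 N), for 0.1 s.
At the end, for the whole second after the job is handed in: The toggle is within 0.1 rad of its centre; the arm is seated on the pin end for end (block at the carriage's +y end, mirror at -y): hole within 4 mm of the pin's axis, underside within 2 mm of the seat, tilted less than 0.05 rad, at rest; the keeper is within 3 mm of fully closed over the bar (value of joint jog_toggle between -0.1 and 0.1 rad and horizontal distance between pivot_hole and pin_foot below 0.004 m and z of pivot_hole in the frame of pin_foot below 0.002 m and angle between optic_arm's own z axis and vertical below 0.05 rad and y of block_end in the frame of pin_foot above 0.08 m and y of mirror_end in the frame of pin_foot below -0.08 m and linear speed of optic_arm below 0.02 m/s and angular speed of optic_arm below 0.2 rad/s and value of joint keeper below 0.003 m); the robot touches nothing.
It fails at once if the mirror or its mount is touched by the robot (contact force between the arm and mirror_mount above 0.5 N).
It fails at once if the mirror or its mount is touched by the fingers (contact force between the fingers and mirror_mount above 0.5 N).
It fails at once if the arm is dropped: it falls, out of the fingers, from more than about 10 mm above its seat (contact force between the fingers and optic_arm below 0.1 N and z of pivot_hole in the frame of pin_foot above 0.006 m and linear speed of optic_arm above 0.15 m/s).
It fails at once if the arm is forced against the carriage or its keeper (more than 60 N) (contact force between optic_arm and carriage above 60 N).
It fails at once if a thing round about is moved by more than 20 mm (distance of any of vernier, clamp, hex_driver from where it was at the start of the episode above 0.02 m).
It also fails if it takes over 64 s, if anything falls off the work surface, if the arm or the gripper's body presses on something with over 40 N, if the wrist force passes 120 N, or if a joint passes its speed limit or range.

## Robot

A 6-joint arm with a two-finger parallel gripper is mounted at the origin on a cart in front of the work surface, level with it; the furniture and walls round the work are solid. World frame = base frame: x ahead of the robot, y to its left, z up, the work surface at z = 0. Lengths are in m, angles in rad, forces in N, time in s.
With the tool pointing down it reaches from about 0.325 to 0.75 m from the base axis. Payload 7.6 kg.
Tool frame: the origin (TCP) lies midway between the tips of the shut fingers; the grasp point (between the pads) lies 19 mm behind it (r.tcp_to_grasp is the distance from the TCP to the grasp point, in m); z points along the fingers, y is the line along which they close (so a half turn about z gives the same grasp; the last joint's range is limited). The gripper opens to 85 mm and grips with 20 to 120 N. Pads are 22 mm wide; open, the fingers measure 114 mm over their backs; the gripper's body (76 mm by 85 mm) begins 54 mm behind the grasp point. The pads swing forward as they close: fully open they stand 13 mm farther back than shut.
Start: joints at [-1.199, 0.052, 1.401, -0, 1.689, -0.07], TCP at [0.224, -0.475, 0.231] pointing down, gripper open.
Joint ranges: [-2.9, 2.9], [-0.91, 2.17], [0.12, 2.37], [-1.06, 4.2], [0.26, 2.73], [-2.93, 2.93]. Speed limits (rad/s): [2.57, 2.57, 3.01, 3.14, 3.14, 3.14].

## Interface

Orientations are given as a rotation vector (axis times angle).
In Python, from plant import r gives the robot as it stands.
- The arm moves only by the tool hand_motion, called as name(argument=value, ...) on one line, values as JSON. Schema: {"type":"object","properties":{"increments":{"type":"array","items":{"type":"number"},"minItems":7,"maxItems":70},"force":{"type":"number"},"only":{"type":"string"},"quiet":{"type":"boolean"},"lines":{"type":"string"}},"required":["increments"],"additionalProperties":false}. increments is one flat list of numbers that holds 1 to 10 rows one after another, with no inner brackets; each row has 7 numbers: a rotation vector rx, ry, rz in units of 0.05 rad, then dx, dy, dz in units of 50 mm, then the finger opening in m; each row is the pose to reach, as a shift and turn from the pose commanded when the call began, along the tool's axes at that moment; what a row does not reach only later rows make up. A row lasts 1/12 s, in which the tool goes at most 0.0417 m and 0.125 rad, less where a joint would pass 70% of its speed; a pose out of reach is approached as far as the arm can. The fingers move at their own pace and stop on an object; force is the grip in N (left out, the last holds). Time passes only in rows, so rows that do not move let the fingers close. The tool returns the time, the measured TCP pose, the force, the opening and the grip force at its end. only (a regular expression) keeps the lines of the reply that match it, lines (a string "A,B") keeps lines A to B, and quiet returns only ok. Input that does not fit is refused with a message, and nothing moves.
- r.read_state(): the state, without advancing time (a new reading comes with each control period).
- r.snapshot(name): name is "scene" or "top"; returns the picture (384x512x3 uint8, red, green, blue); there is no depth.
- r.camera_info(name): a dict with "fovy" (degrees; the focal length in pixels is half the picture's height over the tangent of half this angle, whatever the lens; pixels are square), "cx", "cy" (the principal point, pixels), "D" ([k1, k2, p1, p2, k3] as OpenCV has them; the pictures are not rectified), "position" and "attitude" of the camera in the world. Camera axes: x right, y down, z forward; pixel columns grow to the right and rows downward; lengths in m; the calibration is good to about 2 mm. A picture is of the moment at which its call begins. camera_info takes no time and is no camera call.
- r.hand_in(): hands the job in; it is judged then, once.
The state is a dict: "time_s": time; "qpos": joint angles; "joint_vel": joint speeds; "tau": joint torques, N m; "ee_pos": TCP position; "orientation": TCP orientation; "wrist_force": force on the tool from outside, world axes, zero at the start; "torque": the same for the moment, N m; "width": finger opening in m; "gripper_force": force on a finger pad.
Only numpy, scipy, OpenCV 4.12 (cv2) and the standard library are available. Lean on these libraries where they do the work, as an engineer would, in place of code of your own. Each camera call takes 0.05 s, during which the arm holds its last target. There are 200 camera calls.

## Working session

There is one attempt and no reset: what is moved stays moved. The work goes in short steps, Python scripts to look and compute and a tool call to move; the robot and the scene stay as the last step left them, time stands still between calls to the robot, and variables do not carry over. Pictures are saved under pics/ and viewed, at most 10 in all, crops included, and the job is handed in when it is done.

```bash
ls; mkdir -p pics; python3 - <<'E'
from plant import r
import cv2
for n in ("scene","top"):
    im=r.snapshot(n); cv2.imwrite(f"pics/{n}0.png",cv2.resize(im[:,:,::-1],(800,600),interpolation=cv2.INTER_CUBIC)); cv2.imwrite(f"pics/raw_{n}0.png",im[:,:,::-1])
    print(r.camera_info(n))
print(r.read_state(), r.tcp_to_grasp)
E
```

```text
pics
plant.py
{'fovy': 45.16614703735183, 'cx': 256.08224413274314, 'cy': 191.47826830244227, 'D': array([-0.08175768,  0.        ,  0.        ,  0.        ,  0.        ]), 'position': array([-0.07005332,  0.59379232,  1.06009954]), 'attitude': array([-0.99465067,  2.52224614, -0.96902797])}
{'fovy': 45.35058687604106, 'cx': 254.45574597193482, 'cy': 190.9101297992306, 'D': array([-0.17549782,  0.        ,  0.        ,  0.        ,  0.        ]), 'position': array([ 0.43815875, -0.04499632,  1.14427957]), 'attitude': array([-2.18245835,  2.18895213, -0.07948894])}
{'time_s': 0.1, 'qpos': array([-1.19931271e+00,  5.27707199e-02,  1.40163248e+00, -1.04993675e-05,
        1.68859628e+00, -7.03152029e-02]), 'joint_vel': array([-3.81674726e-04, -1.82190041e-04, -2.61840035e-03,  1.51673000e-04,
       -7.90305445e-05, -5.71746296e-04]), 'tau': array([ 1.47948329e-03, -3.82580495e+01, -3.60984957e+01, -7.03571345e-05,
        4.82025920e-03, -2.67919740e-07]), 'ee_pos': array([ 0.22438464, -0.47433355,  0.23055356]), 'orientation': array([-3.06389922e+00, -6.88039488e-01,  3.47549676e-04]), 'wrist_force': array([ 0.32303725, -0.04276747,  0.15445295]), 'torque': array([0.00030174, 0.02962691, 0.023304  ]), 'gripper_force': 0.0, 'width': 0.08506008768314537} 0.0187
```

View pics/scene0.png

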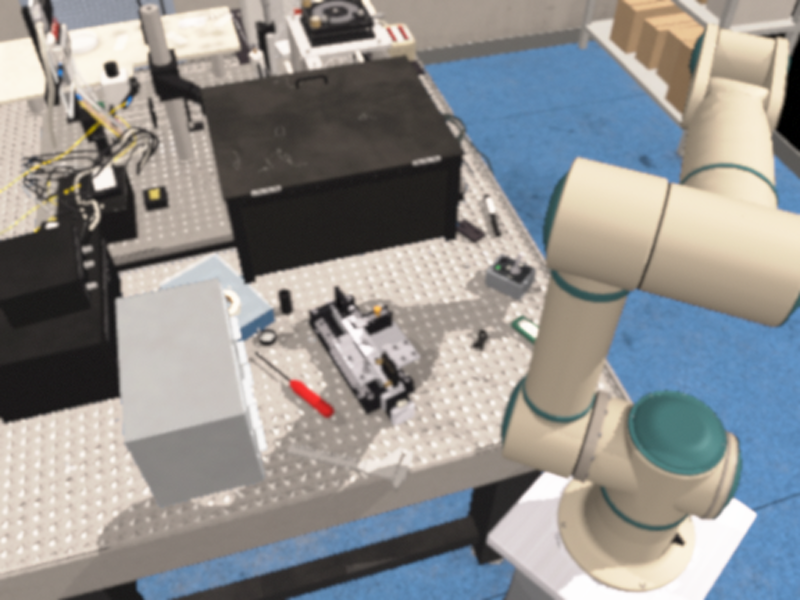

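View pics/top0.png

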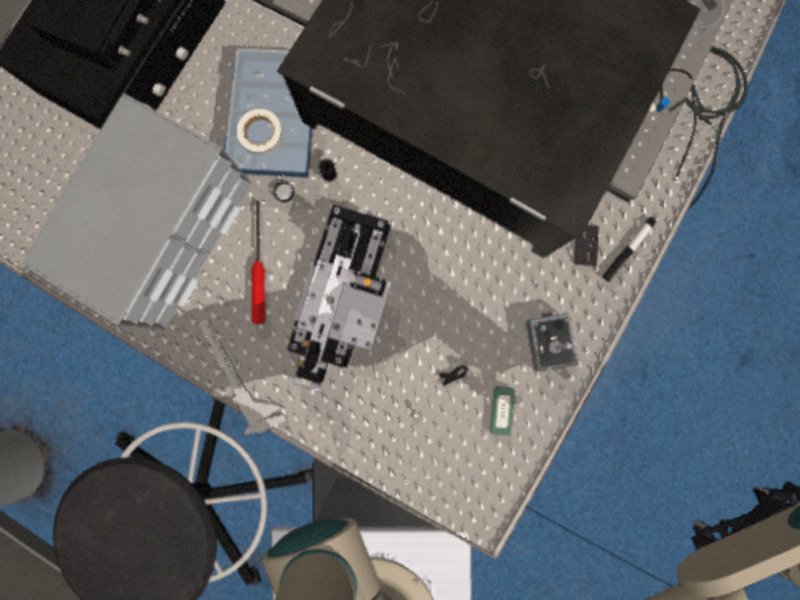

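The top view shows the jog box at (552,340), the stage at (340,290), the red hex driver at (258,280), the vernier at (245,390) and the clamp at (453,373). The stage's motor end and the mirror and block need a closer look.

```bash
python3 - <<'E'
import cv2, numpy as np
def crop(n,x,y,w,h,s):
    im=cv2.imread(f"pics/raw_{n}0.png")[y:y+h,x:x+w]
    o=cv2.resize(im,None,fx=s,fy=s,interpolation=cv2.INTER_CUBIC)
    for i in range(0,w,10): cv2.putText(o,str(x+i),(i*s,8),0,.3,(0,255,255)); cv2.line(o,(i*s,10),(i*s,14),(0,255,255))
    for i in range(10,h,10): cv2.putText(o,str(y+i),(0,i*s+3),0,.3,(0,255,255))
    return o
c=np.zeros((600,800,3),np.uint8)
a=crop("top",178,126,80,120,5); b=crop("scene",192,178,80,100,5)
c[:600,:400]=a; c[:500,400:800]=b; cv2.imwrite("pics/c1.png",c)
c=np.zeros((420,800,3),np.uint8)
a=crop("top",330,192,50,52,8); b=crop("scene",305,158,48,40,8)
c[:416,:400]=a; c[:320,400:784]=b; cv2.imwrite("pics/c2.png",c)
E
```

```text
(no output)
```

View pics/c1.png

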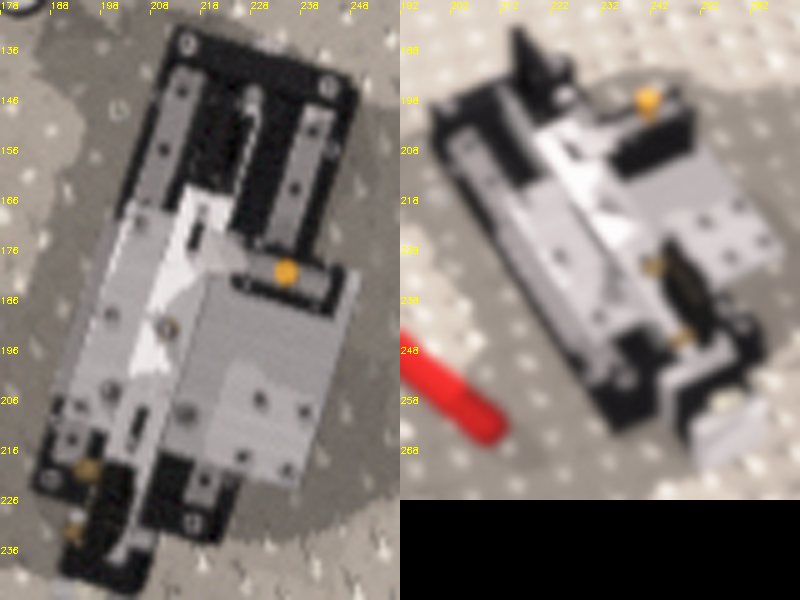

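View pics/c2.png

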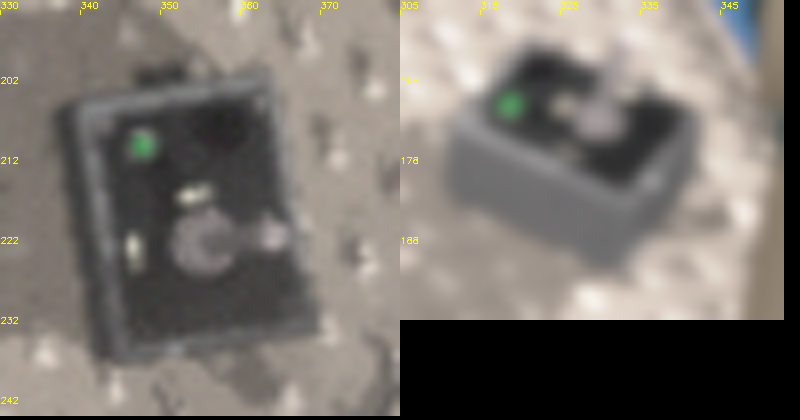

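The crops show:
- **Top view, stage:** the knob is at (235,180.5), the pin at (211.5,191), and the dogs at (200,204) and (215,208.6). So carriage +y points toward the robot, and the mirror is at the near end.
- **Top view, jog box:** the top corners are near (340,205.5), (363,202.2), (369.4,233.2) and (345,236). The lever boss is at (355.5,222) and the lever tip at (363.5,221.5).

```bash
cat > h.py <<'E'
import cv2, numpy as np
from scipy.spatial.transform import Rotation as R
from plant import r
def ray(n,p):
    c=r.camera_info(n); f=192/np.tan(np.radians(c["fovy"]/2))
    K=np.array([[f,0,c["cx"]],[0,f,c["cy"]],[0,0,1]])
    q=cv2.undistortPoints(np.array([[p]],float),K,c["D"])[0,0]
    return c["position"],R.from_rotvec(c["attitude"]).apply([*q,1])
def plane(n,p,z):
    o,d=ray(n,p); return o+d*(z-o[2])/d[2]
def tri(p1,p2):
    (a,u),(b,v)=ray("top",p1),ray("scene",p2)
    s=np.linalg.lstsq(np.c_[u,-v],b-a,rcond=None)[0]
    A,B=a+u*s[0],b+v*s[1]; return (A+B)/2,np.linalg.norm(A-B)
def orange(im,x0,x1,y0,y1):
    h=cv2.cvtColor(im,cv2.COLOR_RGB2HSV); m=((h[...,0]>8)&(h[...,0]<25)&(h[...,1]>150)&(h[...,2]>140)).astype(np.uint8)
    m[:y0]=0;m[y1:]=0;m[:,:x0]=0;m[:,x1:]=0
    return cv2.connectedComponentsWithStats(m)
E
python3 - <<'E'
from h import *
np.set_printoptions(precision=4,suppress=True)
k=[]
for n,b in (("top",(228,244,172,190)),("scene",(234,250,190,205))):
    im=cv2.imread(f"pics/raw_{n}0.png")[:,:,::-1].copy()
    _,_,s,c=orange(im,*b); print(n,s[1:],c[1:]); k.append(c[1+np.argmax(s[1:,4])])
print("knob",tri(*k)); kn=plane("top",k[0],.092); print(kn,plane("scene",k[1],.092))
P=np.array([kn,plane("top",(211.5,191),.083),plane("top",(200,204),.078),plane("top",(215,208.6),.078)])
print(P)
M=np.array([[-46,-40],[0,0],[18.5,36],[-18.5,36]])/1000
q=P[:,:2]; mc,qc=M.mean(0),q.mean(0); H=(M-mc).T@(q-qc)
th=np.arctan2(H[0,1]-H[1,0],H[0,0]+H[1,1]); c,s=np.cos(th),np.sin(th); T=np.array([[c,-s],[s,c]])
print("yaw",th,"pin",qc-T@mc,"res",q-((M-mc)@T.T+qc))
C=np.array([plane("top",p,.044) for p in((340,205.5),(363,202.2),(369.4,233.2),(345,236))]); print("box",C,C.mean(0))
e=(C[0]+C[1]-C[2]-C[3])[:2]; print("boxyaw",np.arctan2(e[1],e[0]))
e/=np.linalg.norm(e); print("pivot",C.mean(0)[:2]-.008*e, plane("top",(355.5,222),.046),"tip",plane("top",(363.5,221.5),.081))
s=r.read_state(); print(R.from_rotvec(s["orientation"]).as_matrix())
E
```

```text
top [[233 178   4   5  14]] [[234.7143 180.    ]]
scene [[240 197   3   4   9]] [[241.1111 198.3333]]
knob (array([ 0.5395, -0.0007,  0.0868]), np.float64(0.0008545434149984277))
[ 0.5387 -0.0012  0.092 ] [0.5366 0.0027 0.092 ]
[[ 0.5387 -0.0012  0.092 ]
 [ 0.5141  0.0531  0.083 ]
 [ 0.4842  0.0803  0.078 ]
 [ 0.4735  0.0452  0.078 ]]
yaw 1.2921538641241554 pin [0.5135 0.0532] res [[-0.0006  0.0008]
 [ 0.0006 -0.0001]
 [ 0.0003 -0.0006]
 [-0.0003 -0.0001]]
box [[ 0.4809 -0.2527  0.044 ]
 [ 0.4886 -0.3093  0.044 ]
 [ 0.4136 -0.324   0.044 ]
 [ 0.4075 -0.264   0.044 ]] [ 0.4477 -0.2875  0.044 ]
boxyaw 0.1731339106689956
pivot [ 0.4398 -0.2889] [ 0.4409 -0.2897  0.046 ] tip [ 0.4418 -0.3009  0.081 ]
[[ 0.904   0.4276 -0.0005]
 [ 0.4276 -0.904   0.0013]
 [ 0.0001 -0.0014 -1.    ]]
```

Pin at (0.514, 0.0535), carriage yaw 1.292, toggle pivot at (0.440, −0.2885), box yaw 0.173. The residuals are under 1 mm and the sizes agree. Next I move above the toggle with the fingers straddling it along the box's y.

Careful with the scale: shifts go in units of 50 mm and turns go in units of 0.05 rad. That gives: 0.2744 m is 5.488, 0.24 m is 4.8, 0.2686 rad is 5.372.

```bash
cat >> h.py <<'E'
def delta(x,y,z,yaw):
    "tool-axis shift and turn from the measured pose to TCP (x,y,z), tool y axis at world angle yaw, pointing straight down"
    s=r.read_state(); A=R.from_rotvec(s["orientation"])
    Y=np.array([np.cos(yaw),np.sin(yaw),0]); Z=np.array([0,0,-1.]); B=R.from_matrix(np.c_[np.cross(Y,Z),Y,Z])
    print("rot",np.round((A.inv()*B).as_rotvec(),4),"d",np.round(A.inv().apply(np.array([x,y,z])-s["ee_pos"]),4),"q",np.round(s["qpos"],2))
E
```

hand_motion(increments=[0, 0, 2.4, 0.8, -0.22, 0.2, 0.085, 0, 0, 4.8, 1.6, -0.44, 0.4, 0.085, 0, 0, 5.372, 2.4, -0.66, 0.6, 0.085, 0, 0, 5.372, 3.2, -0.88, 0.9, 0.085, 0, 0, 5.372, 4, -1.1, 1.2, 0.085, 0, 0, 5.372, 4.8, -1.32, 1.4, 0.085, 0, 0, 5.372, 5.488, -1.52, 1.6, 0.085, 0, 0, 5.372, 5.488, -1.52, 1.6, 0.085, 0, 0, 5.372, 5.488, -1.52, 1.6, 0.085], force=30)

```text
time_s: 0.85
ee_pos: [0.4411, -0.2861, 0.1496]
orientation: [-3.127, -0.278, 0.003]
wrist_force: [-0.1, -0.1, 0.3]
width: 0.085
gripper_force: 0.0
```

```bash
python3 -c "
from h import *
delta(.440,-.2885,.062,.173-np.pi/2)"
```

```text
rot [-0.0025  0.0019  0.0045] d [-0.0014  0.0024  0.0876] q [-0.65  0.1   1.52  0.    1.53  0.75]
```

Scaled: 0.0876 m is 1.752, 0.06 m is 1.2, 0.0045 rad is 0.09.

hand_motion(increments=[0, 0, 0.09, -0.028, 0.048, 0.6, 0.085, 0, 0, 0.09, -0.028, 0.048, 1.2, 0.085, 0, 0, 0.09, -0.028, 0.048, 1.752, 0.085, 0, 0, 0.09, -0.028, 0.048, 1.752, 0.085, 0, 0, 0.09, -0.028, 0.048, 1.752, 0.06, 0, 0, 0.09, -0.028, 0.048, 1.752, 0.045, 0, 0, 0.09, -0.028, 0.048, 1.752, 0.035, 0, 0, 0.09, -0.028, 0.048, 1.752, 0.028], force=20)

```text
time_s: 1.52
ee_pos: [0.4399, -0.2922, 0.0659]
orientation: [3.128, 0.264, 0.004]
wrist_force: [-0.9, -0.7, 0.1]
width: 0.0382
gripper_force: 0.0
```

hand_motion(increments=[0, 0, 0, 0, 0, 0, 0.022, 0, 0, 0, 0, 0, 0, 0.018, 0, 0, 0, 0, 0, 0, 0.014, 0, 0, 0, 0, 0, 0, 0.013, 0, 0, 0, 0, 0, 0, 0.013, 0, 0, 0, 0, 0, 0, 0.013])

```text
time_s: 2.02
ee_pos: [0.4396, -0.2917, 0.0646]
orientation: [3.129, 0.264, 0.002]
wrist_force: [0.5, -2.1, 0.7]
width: 0.013
gripper_force: 0.5
```

hand_motion(increments=[0, 0, 0, 0, -0.04, 0, 0.013, 0, 0, 0, 0, -0.04, 0, 0.013, 0, 0, 0, 0, -0.04, 0, 0.03, 0, 0, 0, 0, -0.04, 0, 0.06, 0, 0, 0, 0, -0.04, 0, 0.085, 0, 0, 0, 0, -0.04, 0, 0.085, 0, 0, 0, 0, -0.04, -0.6, 0.085, 0, 0, 0, 0, -0.04, -1.4, 0.085, 0, 0, 0, 0, -0.04, -2, 0.085, 0, 0, 0, 0, -0.04, -2, 0.085])

```text
time_s: 2.85
ee_pos: [0.4411, -0.291, 0.1713]
orientation: [3.122, 0.264, 0.014]
wrist_force: [-0.4, -0.3, 0.3]
width: 0.0848
gripper_force: 0.0
```

```bash
python3 - <<'E'
from h import *
# above knob (yaw of tool y along carriage -x)
th=1.292; ux=np.array([np.cos(th),np.sin(th)]); uy=np.array([-ux[1],ux[0]]); k=np.array([.514,.0535])-.046*ux-.040*uy
print(k); delta(*k,.16,th-np.pi)
E
```

```text
[ 0.53979636 -0.00173177]
rot [ 0.0069 -0.0101  0.4475] d [ 0.1458 -0.2687  0.0102] q [-0.65  0.08  1.49  0.    1.56  0.75]
```

Scaled: -0.2687 m is -5.374, -0.235 m is -4.7, 0.4475 rad is 8.95.

hand_motion(increments=[0, 0, 2, 0.36, -0.68, 0, 0.085, 0, 0, 4, 0.72, -1.34, 0, 0.085, 0, 0, 6, 1.1, -2.02, 0, 0.085, 0, 0, 8, 1.46, -2.7, 0, 0.085, 0, 0, 8.95, 1.82, -3.36, 0, 0.085, 0, 0, 8.95, 2.18, -4.02, 0, 0.085, 0, 0, 8.95, 2.54, -4.7, 0, 0.085, 0, 0, 8.95, 2.916, -5.374, 0, 0.085, 0, 0, 8.95, 2.916, -5.374, 0, 0.085, 0, 0, 8.95, 2.916, -5.374, 0, 0.085])

```text
time_s: 3.68
ee_pos: [0.5375, 0.0019, 0.1632]
orientation: [3.112, -0.431, -0.001]
wrist_force: [-0.2, 0.1, 0.2]
width: 0.085
gripper_force: 0.0
```

hand_motion(increments=[0, 0, 0, 0, 0, 0, 0.085, 0, 0, 0, 0, 0, 0, 0.085, 0, 0, 0, 0, 0, 0, 0.05, 0, 0, 0, 0, 0, 0, 0.05])

```text
time_s: 4.02
ee_pos: [0.5372, -0.0009, 0.1638]
orientation: [3.111, -0.439, 0.0]
wrist_force: [-0.2, -0.2, 0.3]
width: 0.0634
gripper_force: 0.0
```

```bash
python3 - <<'E'
from h import *
delta(.5395,-.0015,.083,1.292-np.pi)
c=[]
for n in("top","scene"):
    im=r.snapshot(n)[:,:,::-1]; cv2.imwrite(f"pics/raw_{n}1.png",im)
    x,y=(325,190) if n=="top" else (300,150)
    c.append(cv2.resize(im[y:y+50,x:x+50],(400,400),interpolation=cv2.INTER_CUBIC))
cv2.imwrite("pics/c3.png",np.hstack(c))
E
```

```text
rot [ 0.0001 -0.0002 -0.0018] d [ 0.0023 -0.0001  0.0808] q [-0.07  0.12  1.47 -0.    1.56  1.78]
```

View pics/c3.png

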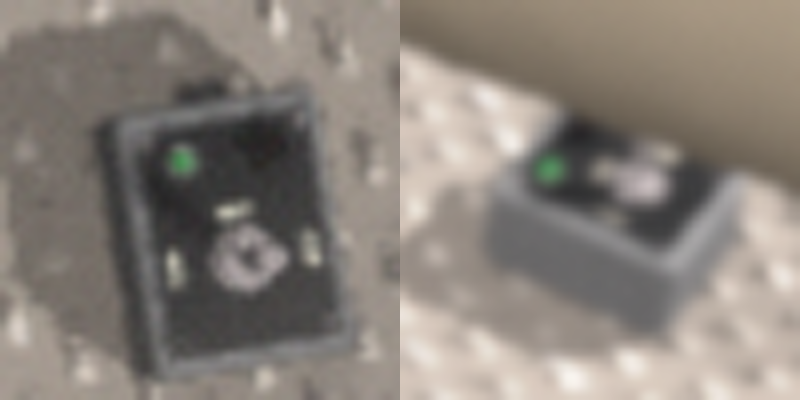

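The lever tip now lies over the boss at (245,258), shifted only by perspective to (275,258), so the toggle is upright. Now the knob.

Scaled: 0.081 m is 1.62, 0.06 m is 1.2.

hand_motion(increments=[0, 0, 0, 0.04, 0, 0.6, 0.05, 0, 0, 0, 0.04, 0, 1.2, 0.05, 0, 0, 0, 0.04, 0, 1.62, 0.05, 0, 0, 0, 0.04, 0, 1.62, 0.04, 0, 0, 0, 0.04, 0, 1.62, 0.025, 0, 0, 0, 0.04, 0, 1.62, 0.015, 0, 0, 0, 0.04, 0, 1.62, 0.008, 0, 0, 0, 0.04, 0, 1.62, 0.0, 0, 0, 0, 0.04, 0, 1.62, 0.0, 0, 0, 0, 0.04, 0, 1.62, 0.0], force=25)

```text
time_s: 4.95
ee_pos: [0.5402, -0.0006, 0.0845]
orientation: [3.111, -0.437, 0.005]
wrist_force: [-1.1, -0.1, 6.5]
width: 0.0092
gripper_force: 24.8
```

hand_motion(increments=[0, 0, 0, 0, 0, 0, 0, 0, 0, 0, 0, 0, 0, 0])

```text
time_s: 5.12
ee_pos: [0.5402, -0.0006, 0.0845]
orientation: [3.111, -0.436, 0.005]
wrist_force: [-0.4, 0.1, 6.5]
width: 0.0095
gripper_force: 24.8
```

Scaled: 0.0235 m is 0.47, 0.02 m is 0.4.

hand_motion(increments=[0, 0, 0, 0, 0.08, 0, 0, 0, 0, 0, 0, 0.16, 0, 0, 0, 0, 0, 0, 0.24, 0, 0, 0, 0, 0, 0, 0.32, 0, 0, 0, 0, 0, 0, 0.4, 0, 0, 0, 0, 0, 0, 0.47, 0, 0, 0, 0, 0, 0, 0.47, 0, 0, 0, 0, 0, 0, 0.47, 0, 0, 0, 0, 0, 0, 0.47, 0, 0])

```text
time_s: 5.87
ee_pos: [0.5336, -0.0222, 0.0845]
orientation: [-3.11, 0.436, -0.004]
wrist_force: [-1.7, 3.3, 6.7]
width: 0.0092
gripper_force: 25.1
```

hand_motion(increments=[0, 0, 0, 0, 0, 0, 0.02, 0, 0, 0, 0, 0, 0, 0.045, 0, 0, 0, 0, 0, 0, 0.045, 0, 0, 0, 0, 0, 0, 0.045, 0, 0, 0, 0, 0, -0.8, 0.045, 0, 0, 0, 0, 0, -1.6, 0.085, 0, 0, 0, 0, 0, -1.6, 0.085, 0, 0, 0, 0, 0, -1.6, 0.085])

```text
time_s: 6.53
ee_pos: [0.5342, -0.0232, 0.1656]
orientation: [-3.111, 0.437, -0.009]
wrist_force: [0.1, -0.3, -0.2]
width: 0.0792
gripper_force: 0.0
```

```bash
python3 - <<'E'
from h import *
delta(.514,.0535,.100,1.292-np.pi)
im=r.snapshot("scene"); cv2.imwrite("pics/raw_scene2.png",im[:,:,::-1])
_,_,s,c=orange(im,200,275,180,240); print(s[1:],c[1:])
for p,a in zip(c[1:],s[1:]): print(plane("scene",p,.087)-plane("scene",(241.11,198.33),.087))
E
```

```text
rot [-0.0008 -0.0059 -0.0001] d [-0.041  -0.0681  0.0655] q [-0.11  0.1   1.48 -0.    1.55  1.74]
[[248 194   1   4   4]] [[248.  195.5]]
[-0.0067806  -0.02082539  0.        ]
```

Scaled: -0.041 m is -0.82, -0.068 m is -1.36.

hand_motion(increments=[0, 0, 0, -0.32, -0.54, 0, 0.085, 0, 0, 0, -0.64, -1.08, 0, 0.085, 0, 0, 0, -0.82, -1.36, 0, 0.085, 0, 0, 0, -0.82, -1.36, 0, 0.085, 0, 0, 0, -0.82, -1.36, 0.4, 0.085, 0, 0, 0, -0.82, -1.36, 0.8, 0.085, 0, 0, 0, -0.82, -1.36, 0.8, 0.085, 0, 0, 0, -0.82, -1.36, 0.8, 0.085])

```text
time_s: 7.25
ee_pos: [0.5111, 0.0531, 0.121]
orientation: [3.11, -0.437, -0.006]
wrist_force: [-0.2, -0.7, 0.5]
width: 0.0849
gripper_force: 0.0
```

```bash
python3 - <<'E'
from h import *
delta(.514,.0535,.048,1.292-np.pi)
E
```

```text
rot [ 0.0015  0.0039 -0.0005] d [ 0.0029 -0.0013  0.073 ] q [ 0.03  0.09  1.59 -0.    1.47  1.88]
```

hand_motion(increments=[0, 0, 0, 0.054, -0.026, 0.4, 0.085, 0, 0, 0, 0.054, -0.026, 0.8, 0.085, 0, 0, 0, 0.054, -0.026, 1.2, 0.085, 0, 0, 0, 0.054, -0.026, 1.44, 0.085, 0, 0, 0, 0.054, -0.026, 1.44, 0.085, 0, 0, 0, 0.054, -0.026, 1.44, 0.06, 0, 0, 0, 0.054, -0.026, 1.44, 0.045, 0, 0, 0, 0.054, -0.026, 1.44, 0.035, 0, 0, 0, 0.054, -0.026, 1.44, 0.03, 0, 0, 0, 0.054, -0.026, 1.44, 0.03], force=20)

```text
time_s: 8.08
ee_pos: [0.5156, 0.0542, 0.0516]
orientation: [-3.111, 0.436, -0.002]
wrist_force: [0.3, 0.0, 0.5]
width: 0.0301
gripper_force: 0.0
```

hand_motion(increments=[0, 0, 0, 0, 0, 0, 0.027, 0, 0, 0, 0, 0, 0, 0.025, 0, 0, 0, 0, 0, 0, 0.02, 0, 0, 0, 0, 0, 0, 0.02, 0, 0, 0, 0, 0, 0, 0.02])

```text
time_s: 8.5
ee_pos: [0.5158, 0.0552, 0.0516]
orientation: [-3.109, 0.435, -0.003]
wrist_force: [1.0, 5.5, 3.3]
width: 0.0238
gripper_force: 22.6
```

```bash
python3 -c "
from h import *
delta(.514,.0535,.048,1.292-np.pi)
im=r.snapshot('top'); cv2.imwrite('pics/raw_top3.png',im[:,:,::-1])"
```

```text
rot [-0.0024 -0.0016  0.0005] d [-0.0013  0.0022  0.0036] q [0.03 0.17 1.64 0.   1.33 1.88]
```

Scaled: -0.001 m is -0.02.

hand_motion(increments=[0, 0, 0, 0, -0.02, 0, 0.015, 0, 0, 0, 0, -0.02, 0, 0.015, 0, 0, 0, 0, -0.02, 0, 0.015, 0, 0, 0, 0, -0.02, 0, 0.015], force=60)

```text
time_s: 8.88
ee_pos: [0.5159, 0.0553, 0.0518]
orientation: [-3.111, 0.436, -0.002]
wrist_force: [-0.7, 1.2, 5.3]
width: 0.0223
gripper_force: 59.4
```

hand_motion(increments=[0, 0, 0, 0, 0, -0.1, 0.015, 0, 0, 0, 0, 0, -0.26, 0.015, 0, 0, 0, 0, 0, -0.42, 0.015, 0, 0, 0, 0, 0, -0.6, 0.015, 0, 0, 0, 0, 0, -0.9, 0.015, 0, 0, 0, 0, 0, -1.2, 0.015, 0, 0, 0, 0, 0, -1.5, 0.015, 0, 0, 0, 0, 0, -1.5, 0.015, 0, 0, 0, 0, 0, -1.5, 0.015])

```text
time_s: 9.63
ee_pos: [0.5155, 0.0549, 0.1261]
orientation: [3.111, -0.437, 0.002]
wrist_force: [-0.2, 0.1, -1.5]
width: 0.0224
gripper_force: 60.2
```

```bash
python3 - <<'E'
from h import *
print(r.read_state()["torque"])
delta(.5158,.0552,.126,1.292-np.pi)
for n in("top","scene"): cv2.imwrite(f'pics/raw_{n}4.png',r.snapshot(n)[:,:,::-1])
a=cv2.imread("pics/raw_top4.png")[110:260,160:260]; b=cv2.imread("pics/raw_scene4.png")[150:300,180:280]
cv2.imwrite("pics/c4.png",cv2.resize(np.hstack([a,b]),(800,600),interpolation=cv2.INTER_CUBIC))
E
```

```text
[-0.03552213  0.02694553  0.00201097]
rot [ 0.0001 -0.0012 -0.0002] d [ 0.0002 -0.0003  0.0001] q [ 0.04  0.09  1.57 -0.    1.48  1.89]
```

View pics/c4.png

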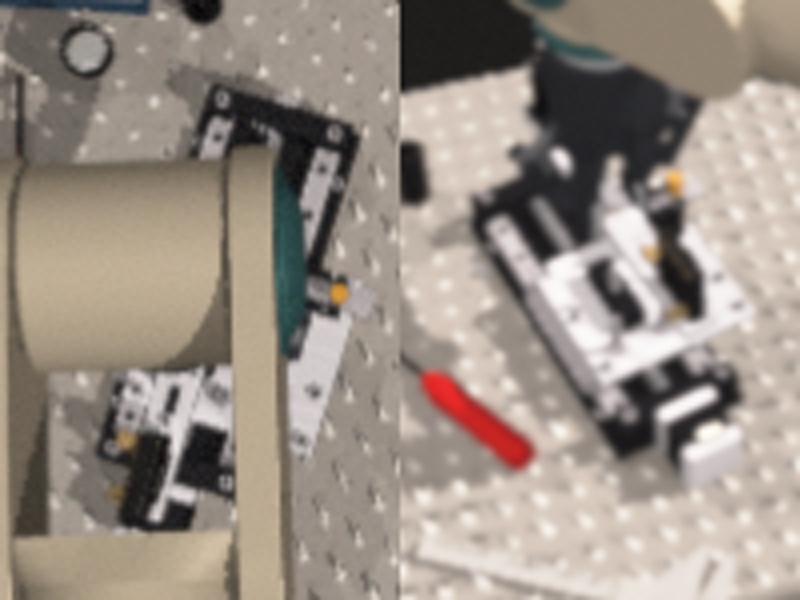

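The arm is held level. In the top crop the mirror end shows at (150,490), and the knob is drawn back. Now the half turn.

Scaled: -1.16 rad is -23.2.

hand_motion(increments=[0, 0, -2, 0, 0, 0, 0.015, 0, 0, -4, 0, 0, 0, 0.015, 0, 0, -6.4, 0, 0, 0, 0.015, 0, 0, -8.8, 0, 0, 0, 0.015, 0, 0, -11.2, 0, 0, 0, 0.015, 0, 0, -13.6, 0, 0, 0, 0.015, 0, 0, -16, 0, 0, 0, 0.015, 0, 0, -18.4, 0, 0, 0, 0.015, 0, 0, -20.8, 0, 0, 0, 0.015, 0, 0, -23.2, 0, 0, 0, 0.015])

```text
time_s: 10.57
ee_pos: [0.5146, 0.055, 0.1241]
orientation: [-2.837, -1.348, 0.004]
wrist_force: [-0.5, -0.1, -2.8]
width: 0.0224
gripper_force: 60.2
```

hand_motion(increments=[0, 0, -2.4, 0, 0, 0, 0.015, 0, 0, -4.8, 0, 0, 0, 0.015, 0, 0, -7.2, 0, 0, 0, 0.015, 0, 0, -9.6, 0, 0, 0, 0.015, 0, 0, -12, 0, 0, 0, 0.015, 0, 0, -14.4, 0, 0, 0, 0.015, 0, 0, -16.8, 0, 0, 0, 0.015, 0, 0, -19.2, 0, 0, 0, 0.015, 0, 0, -21.6, 0, 0, 0, 0.015, 0, 0, -24, 0, 0, 0, 0.015])

```text
time_s: 11.4
ee_pos: [0.5146, 0.055, 0.1241]
orientation: [-1.58, -2.713, 0.003]
wrist_force: [0.2, 0.8, -2.6]
width: 0.0226
gripper_force: 60.2
```

hand_motion(increments=[0, 0, -2.4, 0, 0, 0, 0.015, 0, 0, -4.8, 0, 0, 0, 0.015, 0, 0, -7.2, 0, 0, 0, 0.015, 0, 0, -9.6, 0, 0, 0, 0.015, 0, 0, -12, 0, 0, 0, 0.015, 0, 0, -14, 0, 0, 0, 0.015, 0, 0, -15.632, 0, 0, 0, 0.015, 0, 0, -15.632, 0, 0, 0, 0.015, 0, 0, -15.632, 0, 0, 0, 0.015, 0, 0, -15.632, 0, 0, 0, 0.015])

```text
time_s: 12.23
ee_pos: [0.515, 0.0551, 0.125]
orientation: [-0.44, -3.109, 0.001]
wrist_force: [0.3, -0.8, -2.3]
width: 0.0224
gripper_force: 60.2
```

```bash
python3 - <<'E'
from h import *
print(r.read_state()["torque"])
delta(.5155,.0549,.126,1.292)
for n in("top","scene"): cv2.imwrite(f'pics/raw_{n}5.png',r.snapshot(n)[:,:,::-1])
a=cv2.imread("pics/raw_top4.png")[195:255,180:230]; b=cv2.imread("pics/raw_top5.png")[195:255,180:230]
c=cv2.resize(np.hstack([a,b]),(800,480),interpolation=cv2.INTER_CUBIC)
for i in range(60):
    if i%10==0: cv2.putText(c,str(195+i),(0,i*8+3),0,.3,(0,255,255)); cv2.line(c,(20,i*8),(800,i*8),(0,255,255),1)
for i in range(0,100,10): cv2.line(c,(i*8,0),(i*8,8),(0,255,255),1)
cv2.imwrite("pics/c5.png",c)
E
```

```text
[ 0.001473    0.01081608 -0.02483593]
rot [-0.0006 -0.0012 -0.0024] d [-0.0005 -0.     -0.001 ] q [ 0.04  0.09  1.57 -0.    1.48 -1.25]
```

View pics/c5.png

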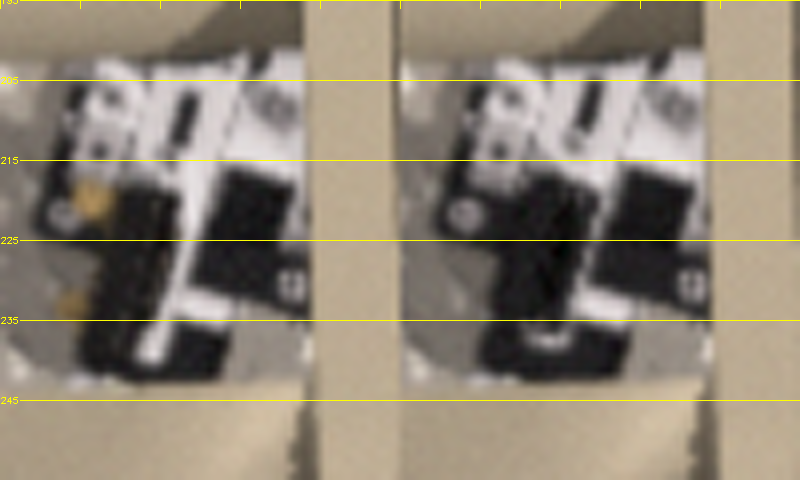

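Held with the mirror near, the bar end was at about row 240 and the slot centre at about row 210. After the turn they sit about 1.7 px higher, so the grip is off the hole by about 2 mm along the bar. I'll measure that offset properly.

```bash
python3 - <<'E'
from h import *
P=[]
for n in (4,5):
    g=cv2.cvtColor(cv2.imread(f"pics/raw_top{n}.png"),cv2.COLOR_BGR2GRAY).astype(float)
    w=np.clip(130-g[203:218,199:207],0,None); 
    m=cv2.connectedComponentsWithStats((w>0).astype(np.uint8)); 
    l=1+np.argmax(m[2][1:,4]); w=w*(m[1]==l); v,u=np.mgrid[203:218,199:207]
    p=((u*w).sum()/w.sum(),(v*w).sum()/w.sum()); print(m[2][l],p); P.append(plane("top",p,.143))
    e=g[232:246,192:212]; t=(e>130).astype(np.uint8); c=cv2.connectedComponentsWithStats(t); print(c[2][1:].tolist(),np.round(c[3][1:],1).tolist())
    print(g[234:246,197:201].astype(int).T)
d=(P[0]-P[1])[:2]; th=1.292; print(d,"carriage x,y",d@[np.cos(th),np.sin(th)],d@[-np.sin(th),np.cos(th)])
E
```

```text
[ 2  3  4 10 22] (np.float64(202.52517162471395), np.float64(209.74141876430207))
[[0, 0, 20, 14, 136]] [[11.6, 7.4]]
[[ 22  33  69  96 134 136  77  38  48 121 149 159]
 [ 38  71 140 174 189 188 106  45  59 135 156 162]
 [100 143 182 198 206 200 114  49  60 142 161 162]
 [184 190 191 176 148 125  72  36  58 144 163 166]]
[ 3  0  3  9 18] (np.float64(203.1957340025094), np.float64(207.72898368883313))
[[0, 0, 20, 14, 116], [5, 5, 4, 1, 4]] [[12.2, 8.0], [6.5, 5.0]]
[[ 42  70  89 136  83  41  29  27  57 137 158 157]
 [ 35  51  77 166 109  46  35  35  59 140 159 165]
 [ 37  38  75 148 106  48  34  32  68 145 162 166]
 [ 68  74 111 144  94  43  35  38  78 145 164 169]]
[-0.00439342  0.00145528] carriage x,y 0.0001900224837771222 0.004624268616000898
```

Careful with the scale: shifts go in units of 50 mm and turns go in units of 0.05 rad. That gives: 0.045 m is 0.9, 0.0044 m is 0.088, -0.0024 rad is -0.048.

hand_motion(increments=[0, 0, -0.048, 0.088, 0.004, 0.2, 0.015, 0, 0, -0.048, 0.088, 0.004, 0.5, 0.015, 0, 0, -0.048, 0.088, 0.004, 0.76, 0.015, 0, 0, -0.048, 0.088, 0.004, 0.9, 0.015, 0, 0, -0.048, 0.088, 0.004, 0.9, 0.015, 0, 0, -0.048, 0.088, 0.004, 0.9, 0.015, 0, 0, -0.048, 0.088, 0.004, 0.9, 0.015])

```text
time_s: 12.92
ee_pos: [0.5116, 0.0566, 0.0814]
orientation: [0.433, 3.11, 0.0]
wrist_force: [-0.5, -1.0, -2.1]
width: 0.0225
gripper_force: 60.2
```

```bash
python3 - <<'E'
from h import *
th=1.292; t=np.array([.515,.0551])+.0044*np.array([-np.sin(th),np.cos(th)])+.0002*np.array([np.cos(th),np.sin(th)])
delta(*t,.0515,th)
E
```

```text
rot [0.0003 0.0012 0.0022] d [ 0.0008 -0.0003  0.0299] q [ 0.04  0.13  1.63 -0.    1.39 -1.26]
```

Scaled: 0.015 m is 0.3, 0.012 m is 0.24, 0.0022 rad is 0.044.

hand_motion(increments=[0, 0, 0.044, 0.016, -0.006, 0.06, 0.015, 0, 0, 0.044, 0.016, -0.006, 0.12, 0.015, 0, 0, 0.044, 0.016, -0.006, 0.18, 0.015, 0, 0, 0.044, 0.016, -0.006, 0.24, 0.015, 0, 0, 0.044, 0.016, -0.006, 0.3, 0.015, 0, 0, 0.044, 0.016, -0.006, 0.3, 0.015])

```text
time_s: 13.42
ee_pos: [0.5109, 0.0568, 0.0655]
orientation: [0.436, 3.11, 0.001]
wrist_force: [5.1, 2.7, -5.7]
width: 0.0219
gripper_force: 60.0
```

hand_motion(increments=[0, 0, 0, 0, 0, 0.06, 0.015, 0, 0, 0, 0, 0, 0.12, 0.015, 0, 0, 0, 0, 0, 0.18, 0.015, 0, 0, 0, 0, 0, 0.22, 0.015, 0, 0, 0, 0, 0, 0.22, 0.015])

```text
time_s: 13.83
ee_pos: [0.5111, 0.0568, 0.0548]
orientation: [0.436, 3.109, 0.002]
wrist_force: [5.9, 4.5, -2.2]
width: 0.0225
gripper_force: 60.3
```

Scaled: -0.0008 m is -0.016, 0.0008 m is 0.016.

hand_motion(increments=[0, 0, 0, -0.016, 0.016, 0, 0.015, 0, 0, 0, -0.016, 0.016, 0.02, 0.015, 0, 0, 0, -0.016, 0.016, 0.04, 0.015, 0, 0, 0, -0.016, 0.016, 0.06, 0.015, 0, 0, 0, -0.016, 0.016, 0.07, 0.015, 0, 0, 0, -0.016, 0.016, 0.07, 0.015])

```text
time_s: 14.33
ee_pos: [0.5111, 0.057, 0.0518]
orientation: [-0.436, -3.111, 0.0]
wrist_force: [-1.4, 1.2, 5.5]
width: 0.0226
gripper_force: 61.2
```

The arm is seated, with the same z and force as before the lift. Now I release and rise.

hand_motion(increments=[0, 0, 0, 0, 0, 0.01, 0.024, 0, 0, 0, 0, 0, 0.01, 0.03, 0, 0, 0, 0, 0, 0, 0.045, 0, 0, 0, 0, 0, 0, 0.07, 0, 0, 0, 0, 0, 0, 0.085, 0, 0, 0, 0, 0, 0, 0.085, 0, 0, 0, 0, 0, -0.6, 0.085, 0, 0, 0, 0, 0, -1.4, 0.085, 0, 0, 0, 0, 0, -2.2, 0.085, 0, 0, 0, 0, 0, -2.2, 0.085], force=20)

```text
time_s: 15.17
ee_pos: [0.5148, 0.0572, 0.1703]
orientation: [0.434, 3.097, 0.004]
wrist_force: [0.5, 0.5, 1.5]
width: 0.0849
gripper_force: 0.0
```

hand_motion(increments=[0, 0, 0, 0.4, -0.6, 0, 0.085, 0, 0, 0, 1, -1.2, 0, 0.085, 0, 0, 0, 1.2, -2, 0, 0.085, 0, 0, 0, 1.2, -2.8, 0, 0.085, 0, 0, 0, 1.2, -3.6, 0, 0.085, 0, 0, 0, 1.2, -3.6, 0, 0.085, 0, 0, 0, 1.2, -3.6, 0, 0.085])

```text
time_s: 15.75
ee_pos: [0.4036, -0.1012, 0.1612]
orientation: [0.443, 3.11, -0.0]
wrist_force: [1.0, 1.0, -0.4]
width: 0.0853
gripper_force: 0.0
```

```bash
python3 - <<'E'
from h import *
delta(.5336,-.0222,.0835,1.292)
for n in("top","scene"): cv2.imwrite(f'pics/raw_{n}6.png',r.snapshot(n)[:,:,::-1])
a=cv2.imread("pics/raw_top6.png")[120:250,165:265]; b=cv2.imread("pics/raw_scene6.png")[165:295,190:290]
cv2.imwrite("pics/c6.png",cv2.resize(np.hstack([a,b]),(800,520),interpolation=cv2.INTER_CUBIC))
E
```

```text
rot [-0.      0.0005 -0.0043] d [-0.1027  0.1122  0.0777] q [-0.33 -0.23  1.81  0.    1.57 -1.62]
```

View pics/c6.png

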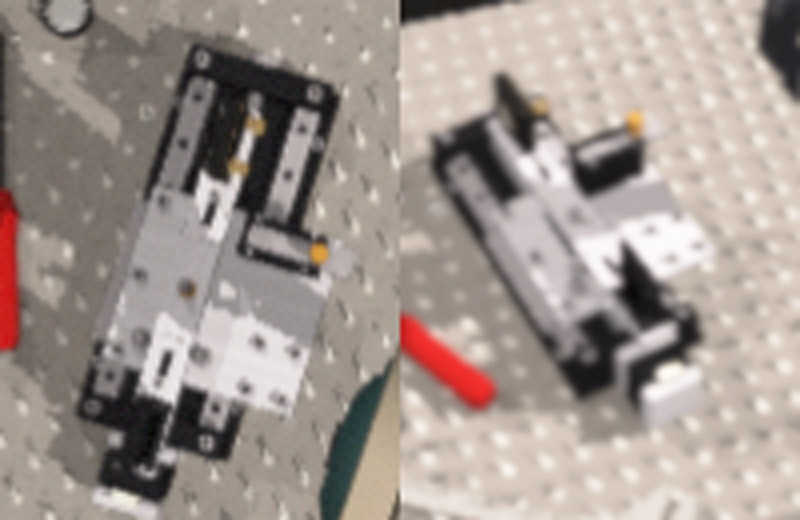

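The top view shows the pin in the hole at (188,288), the block at the near (+y) end at (145,440), the mirror at the far end at (235,140), and the knob still back at (319,253). Now I close the keeper.

hand_motion(increments=[0, 0, -0.08, -0.5, 0.56, 0, 0.085, 0, 0, -0.08, -1, 1.1, 0, 0.085, 0, 0, -0.08, -1.5, 1.66, 0, 0.06, 0, 0, -0.08, -2.054, 2.244, 0, 0.05, 0, 0, -0.08, -2.054, 2.244, 0, 0.05, 0, 0, -0.08, -2.054, 2.244, 0, 0.05, 0, 0, -0.08, -2.054, 2.244, 0, 0.05])

```text
time_s: 16.43
ee_pos: [0.5335, -0.0186, 0.1606]
orientation: [-0.426, -3.111, 0.0]
wrist_force: [-0.1, 0.6, -0.4]
width: 0.0502
gripper_force: 0.0
```

```bash
python3 -c "
from h import *
delta(.5336,-.0222,.0845,1.292)"
```

```text
rot [-0.0004 -0.0011  0.0066] d [-0.0011 -0.0034  0.0761] q [-0.1   0.11  1.48 -0.    1.55 -1.4 ]
```

Scaled: 0.076 m is 1.52, 0.06 m is 1.2, 0.006 rad is 0.12.

hand_motion(increments=[0, 0, 0.12, -0.02, -0.06, 0.6, 0.05, 0, 0, 0.12, -0.02, -0.06, 1.2, 0.05, 0, 0, 0.12, -0.02, -0.06, 1.52, 0.05, 0, 0, 0.12, -0.02, -0.06, 1.52, 0.04, 0, 0, 0.12, -0.02, -0.06, 1.52, 0.025, 0, 0, 0.12, -0.02, -0.06, 1.52, 0.015, 0, 0, 0.12, -0.02, -0.06, 1.52, 0, 0, 0, 0.12, -0.02, -0.06, 1.52, 0, 0, 0, 0.12, -0.02, -0.06, 1.52, 0, 0, 0, 0.12, -0.02, -0.06, 1.52, 0], force=25)

```text
time_s: 17.27
ee_pos: [0.535, -0.0226, 0.0875]
orientation: [0.438, 3.107, 0.002]
wrist_force: [-0.7, 3.8, 6.4]
width: 0.0086
gripper_force: 24.8
```

hand_motion(increments=[0, 0, 0, 0, 0.08, 0, 0, 0, 0, 0, 0, 0.16, 0, 0, 0, 0, 0, 0, 0.24, 0, 0, 0, 0, 0, 0, 0.32, 0, 0, 0, 0, 0, 0, 0.4, 0, 0, 0, 0, 0, 0, 0.46, 0, 0, 0, 0, 0, 0, 0.5, 0, 0, 0, 0, 0, 0, 0.52, 0, 0, 0, 0, 0, 0, 0.52, 0, 0])

```text
time_s: 18.02
ee_pos: [0.5421, 0.0005, 0.0875]
orientation: [0.439, 3.107, -0.004]
wrist_force: [-1.9, -3.7, 7.9]
width: 0.0088
gripper_force: 25.0
```

Scaled: 0.002 m is 0.04, 0.001 m is 0.02.

hand_motion(increments=[0, 0, 0, 0, 0.02, 0, 0, 0, 0, 0, 0, 0.04, 0, 0, 0, 0, 0, 0, 0.04, 0, 0, 0, 0, 0, 0, 0.04, 0, 0])

```text
time_s: 18.35
ee_pos: [0.5422, 0.0007, 0.0876]
orientation: [0.441, 3.108, -0.009]
wrist_force: [-4.5, -10.9, 9.2]
width: 0.0091
gripper_force: 25.2
```

The keeper is at its stop: the force rises with no motion. I ease off, release and retreat.

hand_motion(increments=[0, 0, 0, 0, -0.03, 0, 0, 0, 0, 0, 0, -0.03, 0, 0.02, 0, 0, 0, 0, -0.03, 0, 0.04, 0, 0, 0, 0, -0.03, 0, 0.05, 0, 0, 0, 0, -0.03, 0, 0.05, 0, 0, 0, 0, -0.03, 0, 0.05, 0, 0, 0, 0, -0.03, -0.6, 0.05, 0, 0, 0, 0, -0.03, -1.4, 0.05, 0, 0, 0, 0, -0.03, -1.8, 0.05, 0, 0, 0, 0, -0.03, -1.8, 0.05])

```text
time_s: 19.18
ee_pos: [0.5435, 0.0024, 0.1813]
orientation: [0.438, 3.101, 0.001]
wrist_force: [1.0, -0.5, 0.4]
width: 0.0497
gripper_force: 0.0
```

hand_motion(increments=[0, 0, 0, 0.4, -0.6, 0, 0.085, 0, 0, 0, 0.8, -1.2, 0, 0.085, 0, 0, 0, 1.2, -2, 0, 0.085, 0, 0, 0, 1.6, -2.8, 0, 0.085, 0, 0, 0, 1.6, -2.8, 0, 0.085, 0, 0, 0, 1.6, -2.8, 0, 0.085, 0, 0, 0, 1.6, -2.8, 0, 0.085])

```text
time_s: 19.77
ee_pos: [0.4257, -0.1098, 0.175]
orientation: [0.441, 3.11, 0.001]
wrist_force: [-0.2, 0.1, 0.2]
width: 0.085
gripper_force: 0.0
```

```bash
python3 - <<'E'
from h import *
I={n:r.snapshot(n) for n in("top","scene")}
_,_,s,c=orange(I["top"],228,244,172,190); print(s[1:],c[1:],"was 234.71,180.0")
a=I["top"][120:250,165:265,::-1]; b=I["top"][175:305,300:400,::-1]
cv2.imwrite("pics/c7.png",cv2.resize(np.hstack([a,b]),(800,520),interpolation=cv2.INTER_CUBIC))
E
```

```text
[[233 179   4   3  11]] [[234.36363636 179.90909091]] was 234.71,180.0
```

View pics/c7.png

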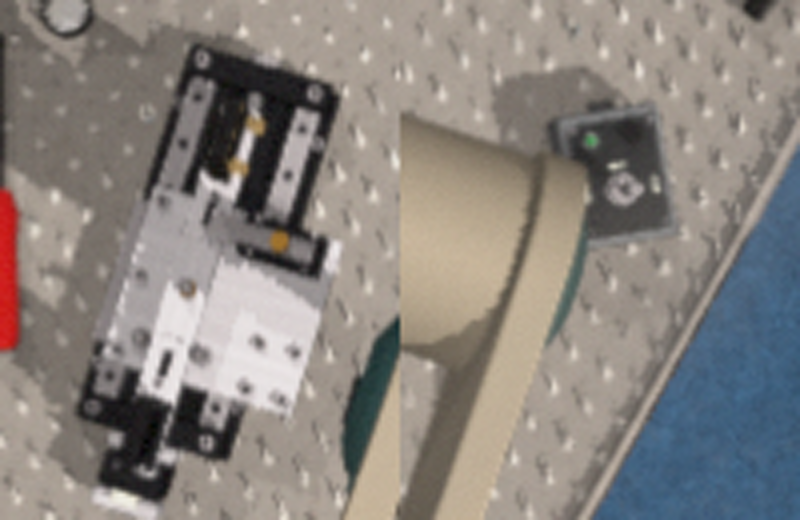

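The knob is back at its starting pixel (234.4,179.9), so the keeper is home over the bar. The toggle is upright, the arm is seated end for end, and the robot is clear.

```bash
python3 -c "
from plant import r
print(r.hand_in())"
```

```text
the job is handed in; nothing more can be done
None
```

The job is handed in: the toggle is at centre off, the arm is refitted end for end and down on its pin, the keeper is fully home, and nothing round about appears to have moved; the judge gave no verdict back.

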